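# Load a pneumatic cylinder into the dipping carrier and hold the carrier up by its bail

### The job

Lay the pneumatic cylinder that stands on end down on its side in the two V saddles of the steel dipping carrier, either way round, with its barrel in both saddles and one end cap outside each saddle, and let go of it without dropping it. Then swing the carrier's bail up and lift the loaded carrier straight up by the bail's black grip, a good 10 cm clear of the table, and finish while holding it there, still and level, touching nothing else, with the cylinder in its saddles. Do not tip the carrier over and do not disturb the spray can, the tape measure or the glue bottle.

Things in the scene. Friction and masses are not known exactly. Their poses are not given: they have to be found in the camera images.
- cylinder: Pneumatic cylinder, round, about 0.3 kg, standing on its rear cap at the start. From its origin (centre of the rear cap's underside) along its own z: rear cap, dark, 46 mm diameter, 0-22 mm; aluminium barrel, 40 mm diameter, 22-106 mm; front cap, dark, 46 mm diameter, 106-128 mm; rod stub, 12 mm thick, to 152 mm. Mass centre near 64 mm. Its yaw is of no account.
- carrier: Loose steel tray, 90 mm (x) by 199 mm (y), rim 18 mm, floor 6 mm up, 0.44 kg with bail; origin: centre of its underside. Two upright 90-degree V saddles in line along y, each 14 mm wide, outer faces at y = +-36 mm, tips at x = +-27, 51 mm up. Straps at y = +-99 mm, 18 mm wide, 68 mm high, bear the bail 60 mm above the underside.
- bail (a joint): Bail angle (rad) about a line along the carrier's y at x = 0, 60 mm above its underside: 0 straight up, positive leans to the carrier's +x; stops at +-1.75. Starts folded to +x, near its stop. Free hinge, slightly damped. Wire 5.6 mm thick, cross bar 100 mm from the pivot line, arms at y = +-106 mm.
- bail_grip (a point): Centre of the black grip sleeve on the bail's cross bar, 18 mm diameter, 92 mm long along the carrier's y. It spins freely on the bar, so the bail can swing while the sleeve is held fast. Folded: 98 mm to the carrier's +x, 42 mm above the table; straight up: 160 mm above the carrier's underside. Only its y axis (along the bar) keeps a meaning.
- saddle_mid (a point): Where the barrel's centre belongs: on the carrier at x = 0, y = 0, 52 mm above its underside, axes as the carrier's. A seated barrel lies along y; its caps stand outside the saddles with 6 mm of end play either way.
- cyl_mid (a point): Centre of the cylinder's barrel, on its axis, 64 mm above its origin along its own z. Axes are those of the cylinder.
- spray_can: Bystander: spray can with orange cap, 66 mm diameter, 189 mm high, upright; origin at the centre of its underside.
- tape_measure: Bystander: yellow tape measure, 40 x 78 x 60 mm; origin at the centre of its underside.
- glue_pack: Bystander: small white bottle with red cap, 24 x 34 x 78 mm; origin at the centre of its underside.
- box_orange_3: Fixed bystander: open orange carton of fittings, 132 x 146 x 107 mm; origin at the centre of its underside.
Not all that is in view belongs to the job. What is shaped like the cylinder but pink is not meant.

How it is judged (in metres and radians):
On the way:
1. the cylinder lies seated in both saddles of the carrier, let go, and the carrier stands on the table (distance between cyl_mid and saddle_mid below 0.0075 m and z of cyl_mid in the frame of saddle_mid below 0.003 m and angle between the z axis of cylinder and the y axis of carrier, either way round below 0.1 rad and contact force between the fingers and cylinder below 0.2 N and height (world z) of carrier below 0.01 m), for 0.2 s.
At the end, for the whole second after the job is handed in: Carrier held by its upright bail (0.35 rad, fingers over 3 N), 80 mm or more up, within 250 mm of its start and 0.12 rad of level, under 0.03 m/s and 0.2 rad/s, touching no bystander; cylinder untouched by fingers, along the saddles (0.10 rad), within 7.5 mm of their middle, at most 3 mm high (height (world z) of carrier above 0.08 m and angle between carrier's own z axis and vertical below 0.12 rad and linear speed of carrier below 0.03 m/s and angular speed of carrier below 0.2 rad/s and distance between cyl_mid and saddle_mid below 0.0075 m and z of cyl_mid in the frame of saddle_mid below 0.003 m and angle between the z axis of cylinder and the y axis of carrier, either way round below 0.1 rad and contact force between the fingers and cylinder below 0.2 N and contact force between the fingers and carrier above 3 N and value of joint bail between -0.35 and 0.35 rad and contact force between carrier and spray_can below 0.2 N and contact force between carrier and tape_measure below 0.2 N and contact force between carrier and glue_pack below 0.2 N and distance of carrier from where it was at the start of the episode below 0.25 m and contact force between carrier and box_orange_3 below 0.2 N); the arm keeps its last pose, push and grip.
It fails at once if the carrier is tipped by more than 0.5 rad (angle between carrier's own z axis and vertical above 0.5 rad).
It fails at once if the cylinder is dropped: it moves faster than 0.6 m/s with no finger on it (linear speed of cylinder above 0.6 m/s and contact force between the fingers and cylinder below 0.1 N).
It fails at once if the spray can is moved by more than 30 mm (distance of spray_can from where it was at the start of the episode above 0.03 m).
It fails at once if the tape measure is moved by more than 30 mm (distance of tape_measure from where it was at the start of the episode above 0.03 m).
It fails at once if the glue bottle is moved by more than 30 mm (distance of glue_pack from where it was at the start of the episode above 0.03 m).
It also fails if it takes over 61 s, if anything falls off the work surface, if the arm or the gripper's body presses on something with over 40 N, if the wrist force passes 120 N, or if a joint passes its speed limit or range.

### The arm

A 6-joint arm with a two-finger parallel gripper is mounted at the origin on the work surface; the furniture and walls round the work are solid. World frame = base frame: x ahead of the robot, y to its left, z up, the work surface at z = 0. Lengths are in m, angles in degrees, forces in N, time in s.
With the tool pointing down it reaches from about 0.3 to 0.75 m from the base axis. Payload 8.5 kg.
Tool frame: the origin (TCP) lies on the centre line of the jaws, within the pads' length; the fingertips stand tips_ahead ahead of it and the grasp point (between the pads) lies 3 mm ahead of it (tips_ahead is the distance from the TCP to the fingertips, in m); z points along the fingers, y is the line along which they close (so a half turn about z gives the same grasp; the last joint's range is limited). The gripper opens to 85 mm and grips with 20 to 120 N. Pads are 22 mm wide; open, the fingers measure 114 mm over their backs; the gripper's body (76 mm by 85 mm) begins 54 mm behind the grasp point. The pads swing forward as they close: fully open they stand 13 mm farther back than shut.
Start: joints at [52.065, 21.807, 74.336, -0, 83.858, -12.336], TCP at [0.238, 0.496, 0.253] pointing down, gripper open.
Joint ranges: [-178.18, 178.18], [-50.72, 133.34], [12.68, 142.11], [-81.47, 261.47], [9.98, 163.14], [-165.26, 165.26]. Speed limits (degrees/s): [136.94, 136.94, 180, 180, 180, 180].

### API

Orientations are given as a 3x3 rotation matrix whose columns are the frame's x, y, z axes.
In Python, from rig import observe, get_image, close_job, tips_ahead gives the robot as it stands.
- The arm moves only by the tool creep_tool, called as name(argument=value, ...) on one line, values as JSON. Schema: {"type":"object","properties":{"deltas":{"type":"object","properties":{"moves":{"type":"array","items":{"type":"array","items":{"type":"number"},"minItems":5,"maxItems":5},"minItems":1,"maxItems":10}},"additionalProperties":false,"required":["moves"]},"force":{"type":"number"},"only":{"type":"string"},"quiet":{"type":"boolean"},"lines":{"type":"string"}},"required":["deltas"],"additionalProperties":false}. deltas is an object whose key "moves" holds a list of rows, 1 to 10 of them, each of 5 numbers: dx, dy, dz in m, then a turn about the tool's z in degrees, then the finger opening in m; each row shifts and turns the commanded pose from where the row before left it, along the tool's axes as they then stand; what a row does not reach is not made up. A row lasts 1/10 s, in which the tool goes at most 0.05 m and 8.59 degrees, less where a joint would pass 70% of its speed; a pose out of reach is approached as far as the arm can. The fingers move at their own pace and stop on an object; force is the grip in N (left out, the last holds). Time passes only in rows, so rows that do not move let the fingers close. The tool returns the time, the measured TCP pose, the force, the opening and the grip force at its end. only (a regular expression) keeps the lines of the reply that match it, lines (a string "A,B") keeps lines A to B, and quiet returns only ok. Input that does not fit is refused with a message, and nothing moves.
- observe(): the state, without advancing time (a new reading comes with each control period).
- get_image(name): name is "side" or "top" or "wrist"; returns a dict with "pixels" (400x640x3 uint8, red, green, blue), "depth" (400x640 float32, m along the optical axis (not along the pixel's ray), 0 where there is no reading), "K" (3x3 intrinsics, pixels), "distortion" ([k1, k2, p1, p2, k3] as OpenCV has them; the pictures are not rectified), "extrinsics" (4x4, takes a point from world to camera coordinates). Camera axes: x right, y down, z forward; pixel columns grow to the right and rows downward; lengths in m; the calibration is good to about 2 mm. A picture is of the moment at which its call begins.
- close_job(): hands the job in; it is judged then, once.
The state is a dict: "time_s": time; "q": joint angles; "qvel": joint speeds; "joint_efforts": joint torques, N m; "position": TCP position; "tool_rot": TCP orientation; "ft_force": force on the tool from outside, world axes, zero at the start; "wrist_torque": the same for the moment, N m; "grip_width": finger opening in m; "gripper_force": force on a finger pad.
Only numpy, scipy, OpenCV 4.12 (cv2) and the standard library are available. Lean on these libraries where they do the work, as an engineer would, in place of code of your own. Each camera call takes 0.05 s, during which the arm holds its last target. There are 200 camera calls.

## Working session

There is one attempt and no reset: what is moved stays moved. The work goes in short steps, Python scripts to look and compute and a tool call to move; the robot and the scene stay as the last step left them, time stands still between calls to the robot, and variables do not carry over. Pictures are saved under pics/ and viewed, at most 10 in all, crops included, and the job is handed in when it is done.

```bash
mkdir -p pics; ls; python3 - <<'E'
from rig import *
import cv2,numpy as np,pickle
s=observe();print(s['position'],np.round(s['tool_rot'],3),tips_ahead,s['time_s'])
for n in ('top','side'):
    d=get_image(n);cv2.imwrite(f'pics/{n}0.png',d['pixels'][:,:,::-1]);pickle.dump(d,open(f'{n}0.pkl','wb'))
    print(n,d['K'].tolist(),d['distortion'],np.round(d['extrinsics'],3).tolist(),(d['depth']>0).mean())
E
```

```text
pics
[0.23748853 0.49578135 0.25268152] [[-0.902  0.432 -0.001]
 [ 0.432  0.902 -0.001]
 [ 0.    -0.001 -1.   ]] 0.022 0.0
top [[497.40941954152635, 0.0, 320.92310906207086], [0.0, 497.40941954152635, 204.3293814825053], [0.0, 0.0, 1.0]] [-0.10909746  0.          0.          0.          0.        ] [[0.013, -1.0, 0.009, 0.014], [-0.993, -0.014, -0.121, 0.611], [0.121, -0.008, -0.993, 1.694], [0.0, 0.0, 0.0, 1.0]] 0.92877734375
side [[361.0622379349233, 0.0, 318.5333979471483], [0.0, 361.0622379349233, 198.42065618496179], [0.0, 0.0, 1.0]] [0.00845554 0.         0.         0.         0.        ] [[0.905, 0.424, 0.005, -0.555], [0.291, -0.611, -0.736, -0.08], [-0.309, 0.668, -0.677, 1.499], [0.0, 0.0, 0.0, 1.0]] 0.979703125
```

View pics/top0.png

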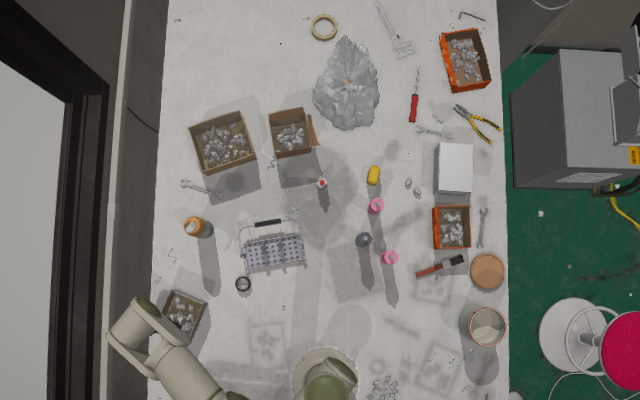

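View pics/side0.png

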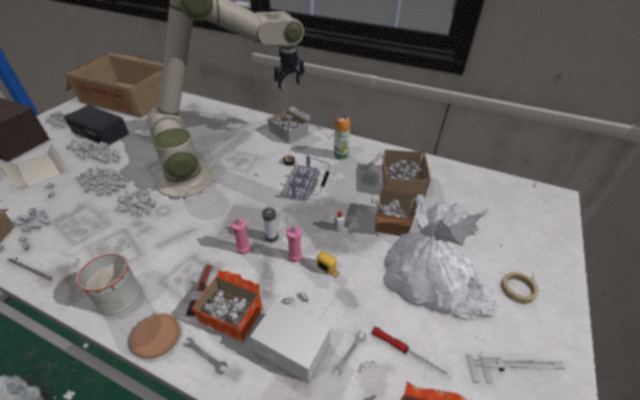

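Top view: candidates for the cylinder are the grey/dark one at (363,240), a pink one at (376,205) and a pink one at (389,257). In the side view these are (270,222), (295,243) and (241,235). I choose the dark-capped aluminium one. The carrier is at top (272,250), with its bail grip at (268,223) toward +x. The spray can is at (198,226), the glue bottle at (322,183) and the tape measure at (373,175).

```bash
cat > h.py <<'E'
import numpy as np,cv2,pickle
def ray(d,uv):
    p=cv2.undistortPoints(np.array(uv,float).reshape(-1,1,2),d['K'],np.array(d['distortion']))[:,0]
    E=d['extrinsics'];R=E[:3,:3];c=-R.T@E[:3,3]
    return c,np.c_[p,np.ones(len(p))]@R      # depth-scaled rays, world
def plane(d,uv,z):
    c,r=ray(d,uv);return c+r*((z-c[2])/r[:,2])[:,None]
def cloud(d):
    v,u=np.mgrid[:400,:640];c,r=ray(d,np.c_[u.ravel(),v.ravel()])
    P=c+r*d['depth'].reshape(-1,1);P[d['depth'].ravel()<=0]=np.nan
    return P.reshape(400,640,3)
E
python3 - <<'E'
from h import *
t=pickle.load(open('top0.pkl','rb'));s=pickle.load(open('side0.pkl','rb'))
T=cloud(t);S=cloud(s)
a=cv2.resize(t['pixels'][190:280,225:405],None,fx=4.2,fy=4.2,interpolation=2)[:,:,::-1]
b=cv2.resize(s['pixels'][140:260,230:350],None,fx=2,fy=2,interpolation=2)[:,:,::-1]
canvas=np.zeros((600,800,3),np.uint8);canvas[:a.shape[0],:a.shape[1]]=a[:,:800]
canvas[600-220:,:240]=b[20:];cv2.imwrite('pics/crop1.png',canvas)
for n,(u,v) in dict(cyl=(363,240),pinkA=(376,205),pinkB=(389,257),can=(198,226),glue=(322,183),tape=(373,175),grip=(268,223),car=(272,250)).items(): print(n,T[v,u].round(3))
for n,(u,v) in dict(cyl=(270,212),glue=(340,213),can=(342,122),tape=(327,260),grip=(325,179)).items(): print('side',n,S[v,u].round(3))
# cylinder points by region
for P,n in((T,'T'),(S,'S')):
    m=(np.abs(P[...,:2]-T[240,363,:2]).max(-1)<.04)&(P[...,2]>.02)
    Q=P[m];print(n,len(Q),Q.min(0).round(3),Q.max(0).round(3))
    for lo,hi in((.11,.132),(.138,.16)):
        q=Q[(Q[:,2]>lo)&(Q[:,2]<hi)];print(lo,len(q),q.min(0).round(3),q.max(0).round(3)) if len(q) else 0
# grip: dark pixels near
for P,d,n in((T,t,'T'),(S,s,'S')):
    g=d['pixels'].max(-1)<70
    m=g&(np.linalg.norm(P[...,:2]-T[223,268,:2],axis=-1)<.07)&(P[...,2]>.03)
    m=cv2.morphologyEx(m.astype(np.uint8),cv2.MORPH_OPEN,np.ones((2,2)))>0
    Q=P[m];v,u=np.nonzero(m);r=cv2.minAreaRect(np.c_[u,v].astype(np.float32));print(n,'grip',len(Q),Q.mean(0).round(4),Q.min(0).round(3),Q.max(0).round(3),r)
    box=cv2.boxPoints(r);mid=plane(d,np.array([(box[i]+box[(i+1)%4])/2 for i in range(4)]),.045);print(mid.round(4).tolist())
E
```

```text
cyl [ 0.484 -0.116  0.135]
pinkA [ 0.598 -0.157  0.144]
pinkB [ 0.429 -0.201  0.136]
can [0.517 0.412 0.189]
glue [0.679 0.02  0.08 ]
tape [ 0.712 -0.156  0.067]
grip [0.542 0.204 0.044]
car [0.451 0.192 0.003]
side cyl [ 0.497 -0.125  0.131]
side glue [0.686 0.018 0.08 ]
side can [0.526 0.41  0.185]
side tape [ 0.722 -0.172  0.061]
side grip [0.547 0.2   0.046]
T 182 [ 0.468 -0.143  0.02 ] [ 0.511 -0.098  0.156]
0.11 124 [ 0.468 -0.143  0.111] [ 0.511 -0.098  0.132]
0.138 13 [ 0.483 -0.125  0.142] [ 0.493 -0.115  0.156]
S 379 [ 0.468 -0.147  0.02 ] [ 0.513 -0.103  0.154]
0.11 135 [ 0.468 -0.147  0.11 ] [ 0.511 -0.103  0.131]
0.138 18 [ 0.484 -0.128  0.139] [ 0.495 -0.12   0.154]
T grip 101 [0.5412 0.2021 0.0442] [ 0.528  0.159 -0.005] [0.554 0.246 0.058] ((268.4729919433594, 223.33786010742188), (3.781176805496216, 25.481842041015625), 80.53767395019531)
[[0.5476, 0.2037, 0.045], [0.549, 0.1592, 0.045], [0.5347, 0.2012, 0.045], [0.5333, 0.2457, 0.045]]
S grip 39 [nan nan nan] [nan nan nan] [nan nan nan] ((325.7260437011719, 179.39727783203125), (2.5749053955078125, 14.279020309448242), 20.556045532226562)
[[0.5447, 0.2011, 0.045], [0.5419, 0.2437, 0.045], [0.5557, 0.2001, 0.045], [0.5582, 0.1593, 0.045]]
```

View pics/crop1.png

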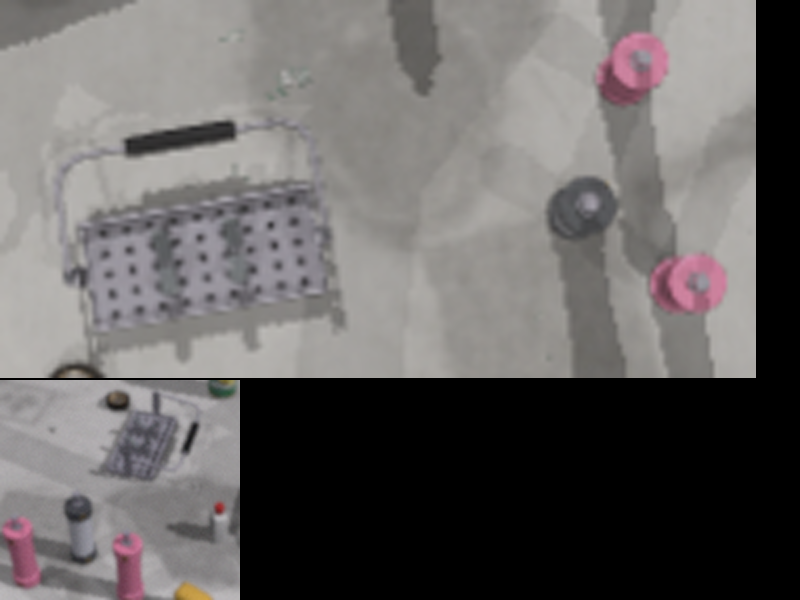

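creep_tool(deltas={"moves": [[0, 0, -0.007, 7.73, 0.085], [0, 0, -0.007, 7.73, 0.085], [0, 0, -0.007, 7.73, 0.085], [0, 0, -0.007, 7.73, 0.085], [0, 0, -0.007, 7.73, 0.085], [0, 0, -0.007, 7.73, 0.085], [0, 0, -0.007, 7.73, 0.085]]}, force=20)

```text
time_s: 0.8
position: [0.2375, 0.4959, 0.3022]
tool_rot: [[-0.173, 0.985, -0.001], [0.985, 0.173, -0.001], [-0.001, -0.001, -1.0]]
ft_force: [-0.9, 0.0, -0.2]
grip_width: 0.0852
gripper_force: 0.0
```

creep_tool(deltas={"moves": [[-0.03, 0.006, 0, 0, 0.085], [-0.03, 0.006, 0, 0, 0.085], [-0.03, 0.006, 0, 0, 0.085], [-0.03, 0.006, 0, 0, 0.085], [-0.03, 0.006, 0, 0, 0.085], [-0.03, 0.006, 0, 0, 0.085], [-0.03, 0.006, 0, 0, 0.085], [-0.03, 0.006, 0, 0, 0.085], [0, 0, 0, 0, 0.085]]})

```text
time_s: 1.7
position: [0.3285, 0.2663, 0.3022]
tool_rot: [[-0.175, 0.985, -0.0], [0.985, 0.175, -0.001], [-0.001, -0.0, -1.0]]
ft_force: [0.4, -0.2, -0.2]
grip_width: 0.085
gripper_force: 0.0
```

```bash
python3 - <<'E'
from rig import *
import cv2,pickle
d=get_image('wrist');pickle.dump(d,open('w1.pkl','wb'));cv2.imwrite('pics/w1.png',d['pixels'][:,:,::-1])
print(observe()['tool_rot'].round(3),observe()['q'])
E
```

```text
[[-0.176  0.984 -0.   ]
 [ 0.984  0.176 -0.   ]
 [-0.    -0.    -1.   ]] [2.30671313e+01 6.78315260e+00 8.69659762e+01 3.05542881e-03
 8.62711259e+01 1.29381275e+01]
```

View pics/w1.png

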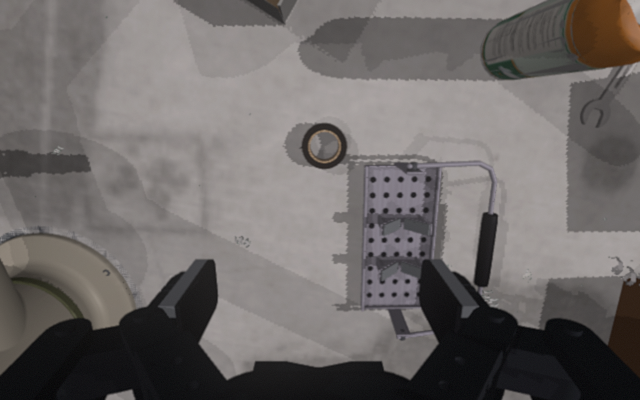

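The wrist view shows the carrier clearly: tray rim corners near (363,165), (437,165), (362,308), grip sleeve from (490,213) to (484,286), V saddles at rows ~222 and ~268. Measuring from these.

```bash
python3 - <<'E'
from h import *
d=pickle.load(open('w1.pkl','rb'));P=cloud(d)
px=d['pixels'].max(-1);m=np.zeros((400,640),bool);m[200:300,472:505]=px[200:300,472:505]<60
m=cv2.morphologyEx(m.astype(np.uint8),cv2.MORPH_OPEN,np.ones((3,3)))
v,u=np.nonzero(m);r=cv2.minAreaRect(np.c_[u,v].astype(np.float32));b=cv2.boxPoints(r)
print(r,'depth top z',np.nanpercentile(P[m>0][:,2],[10,50,90]))
E=[(b[i]+b[(i+1)%4])/2 for i in range(4)]
L=[np.linalg.norm(b[i]-b[(i+1)%4]) for i in range(4)];k=np.argsort(L)[:2]
e=plane(d,[E[k[0]],E[k[1]]],.045);print('ends',e.round(4),'mid',e.mean(0).round(4));a=e[1]-e[0];print('len',np.linalg.norm(a),'yaw',np.degrees(np.arctan2(a[1],a[0])))
# rim: cloud pts z in .012..025 near tray
g=np.array([.445,.185]);
q=P[(np.linalg.norm(P[...,:2]-g,axis=-1)<.14)&(P[...,2]>.014)&(P[...,2]<.022)]
r=cv2.minAreaRect(q[:,:2].astype(np.float32));print('rim',len(q),r)
for lo,hi in((.03,.056),(.056,.075)):
    q=P[(np.linalg.norm(P[...,:2]-g,axis=-1)<.125)&(P[...,2]>lo)&(P[...,2]<hi)];print(lo,len(q),q.mean(0).round(4),q.min(0).round(3),q.max(0).round(3))
c=plane(d,[(363,165),(439,166),(362,308)],.018);print(c.round(4))
# saddles: print in carrier frame guess
y=np.radians(10.3);R=np.array([[np.cos(y),-np.sin(y)],[np.sin(y),np.cos(y)]])
q=P[(np.linalg.norm(P[...,:2]-g,axis=-1)<.06)&(P[...,2]>.025)&(P[...,2]<.056)];l=(q[:,:2]-g)@R
print('saddle',len(q),np.histogram(l[:,1],np.arange(-.06,.061,.005)),np.histogram(l[:,0],np.arange(-.04,.041,.005)))
E
```

```text
((484.0377502441406, 256.5052185058594), (15.20875072479248, 87.21410369873047), 7.883139610290527) depth top z [0.04477497 0.04926827 0.05147521]
ends [[0.5313 0.2513 0.045 ]
 [0.5521 0.1402 0.045 ]] mid [0.5417 0.1957 0.045 ]
len 0.1130356881490373 yaw -79.39359198317649
rim 1212 ((0.4177657961845398, 0.19269874691963196), (0.14436684548854828, 0.22026564180850983), 11.36985969543457)
0.03 2673 [0.4949 0.2008 0.0448] [0.41  0.088 0.03 ] [0.556 0.304 0.056]
0.056 531 [0.4491 0.2037 0.0616] [0.417 0.079 0.056] [0.501 0.3   0.069]
[[0.3792 0.2763 0.018 ]
 [0.4682 0.2911 0.018 ]
 [0.4185 0.0875 0.018 ]]
saddle 1119 (array([  0,   0,   0,   0,   0, 100, 152, 236,  18,   0,   0,   0,   0,
         0,   0,   0,  19, 198, 188, 208,   0,   0,   0,   0]), array([-6.00000000e-02, -5.50000000e-02, -5.00000000e-02, -4.50000000e-02,
       -4.00000000e-02, -3.50000000e-02, -3.00000000e-02, -2.50000000e-02,
       -2.00000000e-02, -1.50000000e-02, -1.00000000e-02, -5.00000000e-03,
       -2.77555756e-17,  5.00000000e-03,  1.00000000e-02,  1.50000000e-02,
        2.00000000e-02,  2.50000000e-02,  3.00000000e-02,  3.50000000e-02,
        4.00000000e-02,  4.50000000e-02,  5.00000000e-02,  5.50000000e-02,
        6.00000000e-02])) (array([  0,   1, 136,  94,  88,  84,  77,  33,  67, 114, 130, 136, 108,
        50,   1,   0]), array([-4.00000000e-02, -3.50000000e-02, -3.00000000e-02, -2.50000000e-02,
       -2.00000000e-02, -1.50000000e-02, -1.00000000e-02, -5.00000000e-03,
       -2.08166817e-17,  5.00000000e-03,  1.00000000e-02,  1.50000000e-02,
        2.00000000e-02,  2.50000000e-02,  3.00000000e-02,  3.50000000e-02,
        4.00000000e-02]))
```

creep_tool(deltas={"moves": [[-0.031, 0.009, 0, 0, 0.085], [-0.04, 0.009, 0, 0, 0.085], [-0.04, 0.009, 0, 0, 0.085], [-0.04, 0.009, 0, 0, 0.085], [-0.04, 0.009, 0, 0, 0.085], [-0.04, 0.009, 0, 0, 0.085], [-0.04, 0.009, 0, 0, 0.085], [-0.04, 0.009, 0, 0, 0.085], [-0.03, 0.009, 0, 0, 0.085], [0, 0, 0, 0, 0.085]]})

```text
time_s: 2.75
position: [0.4698, -0.0546, 0.3015]
tool_rot: [[-0.176, 0.984, -0.001], [0.984, 0.176, 0.0], [0.0, -0.001, -1.0]]
ft_force: [0.1, -0.2, 0.6]
grip_width: 0.0851
gripper_force: 0.0
```

```bash
python3 - <<'E'
from rig import *
from h import *
d=get_image('wrist');pickle.dump(d,open('w2.pkl','wb'));cv2.imwrite('pics/w2.png',d['pixels'][:,:,::-1])
s=observe();print(s['position'],s['tool_rot'].round(3))
P=cloud(d);g=np.array([.4895,-.1228])
m=(np.linalg.norm(P[...,:2]-g,axis=-1)<.045)&(P[...,2]>.02)&(P[...,2]<.17)
for lo,hi in((.02,.1),(.105,.126),(.126,.131),(.14,.16)):
    q=P[m&(P[...,2]>lo)&(P[...,2]<hi)]
    if len(q)>4: print(lo,len(q),q.min(0).round(4),q.max(0).round(4),cv2.minEnclosingCircle(q[:,:2].astype(np.float32)))
# saddles with w1
d=pickle.load(open('w1.pkl','rb'));P=cloud(d);g=np.array([.445,.185])
y=np.radians(10.3);R=np.array([[np.cos(y),-np.sin(y)],[np.sin(y),np.cos(y)]])
q=P[(np.linalg.norm(P[...,:2]-g,axis=-1)<.06)&(P[...,2]>.025)&(P[...,2]<.056)];l=(q[:,:2]-g)@R
for s in(1,-1):
    k=q[l[:,1]*s>0];r=cv2.minAreaRect(k[:,:2].astype(np.float32));print(r)
    t=k[k[:,2]>.045];print('tips',len(t),((t[:,:2]-g)@R).round(4)[::max(1,len(t)//12)].tolist())
E
```

```text
[ 0.46892304 -0.05295766  0.30165255] [[-0.177  0.984 -0.001]
 [ 0.984  0.177  0.001]
 [ 0.001 -0.001 -1.   ]]
0.02 852 [ 0.4653 -0.1337  0.02  ] [ 0.5103 -0.1001  0.0991] ((0.4876956045627594, -0.12190292030572891), 0.022677676752209663)
0.105 345 [ 0.4649 -0.144   0.1069] [ 0.5102 -0.0994  0.126 ] ((0.4875990152359009, -0.12241468578577042), 0.02319847233593464)
0.126 1313 [ 0.465 -0.145  0.126] [ 0.5096 -0.0997  0.131 ] ((0.4879055321216583, -0.12244249135255814), 0.023073747754096985)
0.14 218 [ 0.4813 -0.1287  0.1402] [ 0.4939 -0.116   0.1529] ((0.4875946640968323, -0.12289905548095703), 0.006364777684211731)
((0.4397686719894409, 0.21593032777309418), (0.06024612486362457, 0.014167418703436852), 10.2526216506958)
tips 152 [[0.0279, 0.0384], [0.0277, 0.0374], [0.0259, 0.0369], [0.0248, 0.0358], [0.0231, 0.034], [0.0222, 0.0327], [-0.023, 0.0315], [-0.0242, 0.0304], [-0.0242, 0.0293], [-0.0255, 0.0284], [-0.0297, 0.0266], [0.0286, 0.0264], [0.026, 0.0256]]
((0.4480143189430237, 0.1580958068370819), (0.05640503019094467, 0.015271728858351707), 11.048469543457031)
tips 78 [[-0.0287, -0.0199], [-0.0239, -0.0209], [-0.0266, -0.0213], [-0.0299, -0.0234], [-0.0212, -0.024], [-0.0226, -0.0246], [-0.0252, -0.0254], [-0.0262, -0.027], [-0.0262, -0.0281], [-0.0273, -0.0296], [-0.0296, -0.0312], [-0.022, -0.0319], [-0.0237, -0.032]]
```

creep_tool(deltas={"moves": [[-0.036, 0.003, 0, 0, 0.085], [-0.036, 0.003, 0, 0, 0.085], [0, 0, 0, 0, 0.085], [0, 0, 0.025, 0, 0.085], [0, 0, 0.025, 0, 0.085], [0, 0, 0.025, 0, 0.085], [0, 0, 0.025, 0, 0.085], [0, 0, 0, 0, 0.085]]})

```text
time_s: 3.6
position: [0.4858, -0.1199, 0.2]
tool_rot: [[-0.18, 0.984, -0.005], [0.984, 0.18, 0.003], [0.004, -0.005, -1.0]]
ft_force: [-0.3, 0.2, 0.1]
grip_width: 0.0854
gripper_force: 0.0
```

creep_tool(deltas={"moves": [[-0.002, 0.001, 0.02, 0, 0.085], [0, 0, 0.02, 0, 0.085], [0, 0, 0.02, 0, 0.085], [0, 0, 0.02, 0, 0.085], [0, 0, 0.005, 0, 0.085], [0, 0, 0, 0, 0.04], [0, 0, 0, 0, 0.04], [0, 0, 0, 0, 0.04], [0, 0, 0, 0, 0.04], [0, 0, 0, 0, 0.04]]}, force=20)

```text
time_s: 4.6
position: [0.489, -0.1243, 0.1187]
tool_rot: [[-0.179, 0.984, 0.002], [0.984, 0.179, -0.001], [-0.001, 0.002, -1.0]]
ft_force: [-1.0, 0.8, 5.8]
grip_width: 0.0453
gripper_force: 19.9
```

creep_tool(deltas={"moves": [[0.007, 0, 0, 0, 0.04], [0.007, 0, 0, 0, 0.04], [0.007, 0, 0, 0, 0.04], [0.007, 0, 0, 0, 0.04], [0.007, 0, 0, 0, 0.04], [0.007, 0, 0.001, 0, 0.04], [0, 0, 0, 0, 0.04]]})

```text
time_s: 5.3
position: [0.4812, -0.0821, 0.1169]
tool_rot: [[-0.179, 0.984, 0.001], [0.984, 0.179, -0.0], [-0.0, 0.001, -1.0]]
ft_force: [0.7, 0.4, 7.5]
grip_width: 0.0454
gripper_force: 20.3
```

```bash
python3 - <<'E'
from rig import *
from h import *
d=get_image('side');P=cloud(d);b=cv2.resize(d['pixels'][120:270,180:380],None,fx=3,fy=3,interpolation=2)[:,:,::-1];cv2.imwrite('pics/s1.png',b)
E
```

```text
(no output)
```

View pics/s1.png

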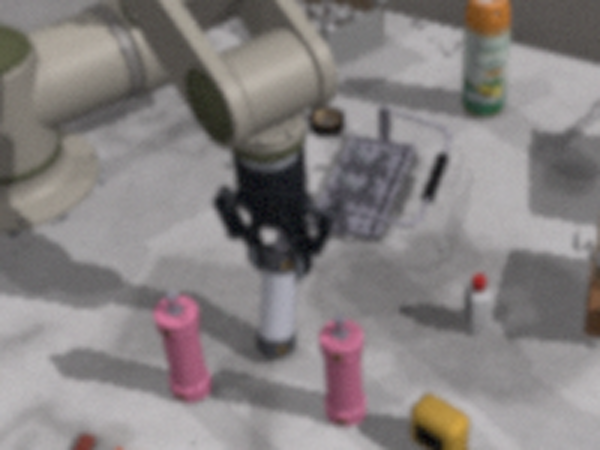

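```bash
cat > tilt.py <<'E'
from rig import *
from h import *
def go(x0=.4877):
    d=get_image('side');P=cloud(d)
    for lo,hi in((.008,.02),(.02,.04),(.04,.06),(.06,.08)):
        q=P[(abs(P[...,0]-x0)<.04)&(abs(P[...,1]+.09)<.09)&(P[...,2]>lo)&(P[...,2]<hi)];
        if len(q):print(lo,len(q),q.min(0).round(3),q.max(0).round(3))
    print(observe()['position'],observe()['ft_force'])
go()
E
python3 tilt.py
```

```text
0.008 27 [ 0.468 -0.141  0.008] [ 0.511 -0.109  0.02 ]
0.02 81 [ 0.466 -0.141  0.02 ] [ 0.51  -0.103  0.04 ]
0.04 57 [ 0.474 -0.131  0.04 ] [ 0.505 -0.092  0.059]
0.06 69 [ 0.471 -0.125  0.06 ] [ 0.504 -0.089  0.079]
[ 0.48129495 -0.08256201  0.11692897] [0.27165834 0.54119221 7.86021751]
```

creep_tool(deltas={"moves": [[0.010, 0, 0.002, 0, 0.04], [0.010, 0, 0.003, 0, 0.04], [0.0095, 0, 0.004, 0, 0.04], [0.0095, 0, 0.0045, 0, 0.04], [0.0085, 0, 0.0055, 0, 0.04], [0.0085, 0, 0.006, 0, 0.04], [0, 0, 0, 0, 0.04]]})

```text
time_s: 6.1
position: [0.4702, -0.0266, 0.0904]
tool_rot: [[-0.18, 0.984, -0.002], [0.984, 0.18, 0.001], [0.001, -0.002, -1.0]]
ft_force: [0.2, 1.1, 0.7]
grip_width: 0.0452
gripper_force: 20.8
```

```bash
python3 tilt.py
```

```text
0.008 1 [ 0.505 -0.105  0.014] [ 0.505 -0.105  0.014]
0.02 61 [ 0.463 -0.128  0.022] [ 0.508 -0.072  0.04 ]
0.04 120 [ 0.46  -0.124  0.04 ] [ 0.502 -0.06   0.06 ]
0.06 108 [ 0.449 -0.095  0.06 ] [ 0.501 -0.032  0.08 ]
[ 0.47042615 -0.02707482  0.09077604] [-1.0729801   0.53414754  1.10620678]
```

creep_tool(deltas={"moves": [[0.0075, 0, 0.0075, 0, 0.04], [0.0075, 0, 0.008, 0, 0.04], [0.006, 0, 0.0085, 0, 0.04], [0.006, 0, 0.0085, 0, 0.04], [0.0045, 0, 0.0095, 0, 0.04], [0.0045, 0, 0.0095, 0, 0.04], [0, 0, 0, 0, 0.04]]})

```text
time_s: 6.85
position: [0.464, 0.0082, 0.0385]
tool_rot: [[-0.179, 0.984, -0.002], [0.984, 0.179, 0.0], [0.001, -0.002, -1.0]]
ft_force: [-2.0, 1.1, 0.9]
grip_width: 0.0446
gripper_force: 20.9
```

```bash
python3 tilt.py
```

```text
0.008 21 [ 0.464 -0.106  0.008] [ 0.503 -0.093  0.019]
0.02 102 [ 0.456 -0.111  0.02 ] [ 0.505 -0.009  0.04 ]
0.04 224 [ 0.45 -0.11  0.04] [ 0.5  -0.    0.06]
0.06 2 [ 0.458 -0.001  0.061] [ 0.462 -0.     0.062]
[0.46425001 0.0079125  0.03912296] [-1.44803022 -0.04690438 -1.4576435 ]
```

creep_tool(deltas={"moves": [[0.003, 0, 0.006, 0, 0.04], [0.002, 0, 0.006, 0, 0.04], [0, 0, 0.002, 0, 0.04], [0, 0, 0, 0, 0.04]]})

```text
time_s: 7.3
position: [0.4636, 0.0127, 0.0256]
tool_rot: [[-0.179, 0.984, -0.0], [0.984, 0.179, 0.0], [0.0, -0.0, -1.0]]
ft_force: [-0.2, 0.5, 0.5]
grip_width: 0.0448
gripper_force: 20.9
```

```bash
python3 tilt.py
```

```text
0.008 25 [ 0.464 -0.104  0.009] [ 0.504 -0.036  0.02 ]
0.02 149 [ 0.448 -0.107  0.02 ] [ 0.507 -0.001  0.04 ]
0.04 143 [ 0.454 -0.105  0.04 ] [ 0.5   -0.     0.048]
0.06 4 [ 0.45  -0.008  0.072] [ 0.488 -0.001  0.079]
[0.46358213 0.01268292 0.02576087] [-0.45499776  1.31161234 -0.40705309]
```

creep_tool(deltas={"moves": [[0, 0, 0.002, 0, 0.04], [0, 0, 0.001, 0, 0.04], [0, 0, 0, 0, 0.04]]})

```text
time_s: 7.65
position: [0.4636, 0.0126, 0.0228]
tool_rot: [[-0.179, 0.984, 0.0], [0.984, 0.179, 0.0], [0.0, 0.0, -1.0]]
ft_force: [-0.3, 1.6, -0.8]
grip_width: 0.0451
gripper_force: 20.9
```

creep_tool(deltas={"moves": [[0, 0, 0, 0, 0.050], [0, 0, 0, 0, 0.052], [0, 0, 0, 0, 0.056], [0, 0, 0, 0, 0.06], [0, 0, 0, 0, 0.06], [0, 0, 0, 0, 0.06]]})

```text
time_s: 8.25
position: [0.4636, 0.0126, 0.0228]
tool_rot: [[-0.179, 0.984, 0.0], [0.984, 0.179, -0.0], [-0.0, 0.0, -1.0]]
ft_force: [0.9, 0.1, 0.9]
grip_width: 0.0602
gripper_force: 0.0
```

```bash
python3 - <<'E'
from rig import *
from h import *
for n in('side','top'):
    d=get_image(n);P=cloud(d);x=(P[...,0]-.4636)*-.179+(P[...,1]-.0127)*.984;y=(P[...,0]-.4636)*.984+(P[...,1]-.0127)*.179
    for a in np.arange(-.125,-.02,.02):
        q=(x>a)&(x<a+.02)&(abs(y)<.035)&(P[...,2]>.03)&(P[...,2]<.07)
        print(n,round(a,3),q.sum(),'y',y[q].mean().round(4),'zmax',np.percentile(P[q][:,2],90).round(4) ,'xmin',x[q].min().round(4)) if q.sum()>3 else 0
print(observe()['position'])
E
```

```text
side -0.125 48 y 0.0022 zmax 0.0454 xmin -0.1192
side -0.105 41 y 0.004 zmax 0.0448 xmin -0.1048
side -0.085 42 y 0.0039 zmax 0.0433 xmin -0.0843
side -0.065 34 y 0.0035 zmax 0.0424 xmin -0.0648
side -0.045 40 y 0.0034 zmax 0.0429 xmin -0.0445
side -0.025 67 y 0.0025 zmax 0.062 xmin -0.0235
top -0.125 34 y -0.0009 zmax 0.0463 xmin -0.1139
top -0.105 68 y 0.0006 zmax 0.0451 xmin -0.1049
[0.46364436 0.01257127 0.0228173 ]
```

creep_tool(deltas={"moves": [[-0.018, 0, 0, 0, 0.06], [-0.018, 0, 0, 0, 0.06], [-0.017, 0, 0, 0, 0.06], [0, 0, 0, 0, 0.06], [0, 0, 0, 0, 0.035], [0, 0, 0, 0, 0.035], [0, 0, 0, 0, 0.035], [0, 0, 0, 0, 0.035]]}, force=40)

```text
time_s: 9.15
position: [0.4729, -0.039, 0.023]
tool_rot: [[-0.179, 0.984, -0.0], [0.984, 0.179, 0.0], [0.0, -0.0, -1.0]]
ft_force: [-1.6, -0.2, 4.8]
grip_width: 0.0385
gripper_force: 40.2
```

creep_tool(deltas={"moves": [[0, 0, -0.02, 0, 0.035], [0, 0, -0.04, 0, 0.035], [0, 0, -0.04, 0, 0.035], [0, 0, -0.04, 0, 0.035], [0, 0, -0.02, 0, 0.035], [0, 0, -0.01, 0, 0.035], [0, 0, 0, 0, 0.035]]})

```text
time_s: 9.85
position: [0.4732, -0.0393, 0.1931]
tool_rot: [[-0.179, 0.984, 0.001], [0.984, 0.179, -0.0], [-0.0, 0.001, -1.0]]
ft_force: [0.7, 0.4, -3.0]
grip_width: 0.0389
gripper_force: 41.5
```

```bash
python3 - <<'E'
from rig import *
from h import *
for n in('wrist','side'):
    d=get_image(n);pickle.dump(d,open(n+'3.pkl','wb'))
    a=d['pixels'][:,:,::-1]
    if n=='side': a=cv2.resize(a[100:230,200:360],None,fx=4,fy=4,interpolation=2)
    cv2.imwrite('pics/%s3.png'%n,a)
E
```

```text
(no output)
```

View pics/wrist3.png

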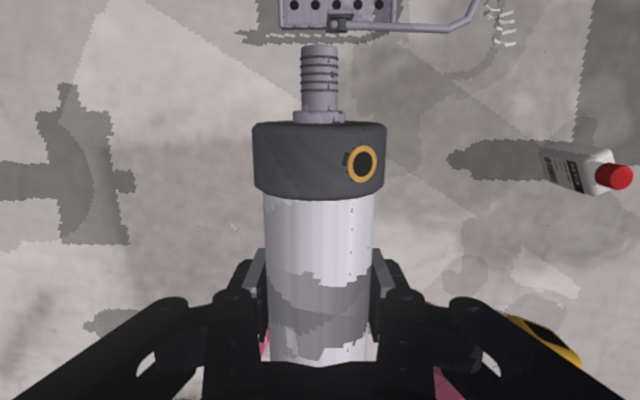

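The wrist view shows the cylinder held horizontally by its barrel, with the front cap (253-386, 122-200) and rod pointing at the carrier. Next I measure its offset and tilt in the tool frame.

```bash
python3 - <<'E'
from rig import *
from h import *
s=observe();R=s['tool_rot'];p=s['position']
for n in('wrist','side'):
    d=pickle.load(open(n+'3.pkl','rb'));L=(cloud(d)-p)@R
    m=(abs(L[...,1])<.006)&(abs(L[...,2])<.05)&(abs(L[...,0])<.12)
    if n=='side': m=(abs(L[...,1])<.03)&(abs(L[...,2])<.04)&(abs(L[...,0])<.12)
    q=L[m];
    for a in np.arange(-.08,.1,.01 if n=='side' else .004):
        k=q[(q[:,0]>=a)&(q[:,0]<a+.004)]
        if len(k)>3:print(n,round(a,3),len(k),'top z',np.percentile(k[:,2],10).round(4),'y',k[:,1].mean().round(4))
    c=L[(abs(L[...,2])<.03)&(abs(L[...,1])<.03)&(abs(L[...,0])<.12)];print('ext',np.percentile(c,[.5,99.5],axis=0).round(4))
E
```

```text
wrist -0.02 242 top z -0.0212 y -0.0001
wrist -0.016 321 top z -0.0212 y -0.0001
wrist -0.012 335 top z -0.0212 y 0.0
wrist -0.008 337 top z -0.0212 y -0.0001
wrist -0.004 341 top z -0.0212 y -0.0
wrist 0.0 366 top z -0.0213 y 0.0
wrist 0.004 371 top z -0.0213 y -0.0001
wrist 0.008 384 top z -0.0212 y 0.0002
wrist 0.012 403 top z -0.0212 y -0.0001
wrist 0.016 413 top z -0.0212 y 0.0
wrist 0.02 418 top z -0.0212 y -0.0001
wrist 0.024 441 top z -0.0212 y 0.0001
wrist 0.028 458 top z -0.0211 y -0.0
wrist 0.032 457 top z -0.0212 y -0.0
wrist 0.036 485 top z -0.0212 y -0.0001
wrist 0.04 393 top z -0.0235 y -0.0
wrist 0.044 535 top z -0.0242 y -0.0
wrist 0.048 564 top z -0.0242 y 0.0
wrist 0.052 581 top z -0.0241 y -0.0
wrist 0.056 595 top z -0.0242 y -0.0
wrist 0.06 689 top z -0.024 y 0.0
wrist 0.064 505 top z -0.0103 y -0.0001
wrist 0.068 452 top z -0.007 y -0.0003
wrist 0.072 462 top z -0.0071 y -0.0002
wrist 0.076 482 top z -0.0073 y -0.0001
wrist 0.08 478 top z -0.0073 y -0.0003
wrist 0.084 441 top z -0.0072 y -0.0003
ext [[-0.0213 -0.0286 -0.0286]
 [ 0.0863  0.0284  0.0086]]
side -0.07 4 top z -0.0078 y -0.0002
side -0.06 16 top z -0.0223 y 0.0054
side -0.05 15 top z -0.0234 y 0.0083
side -0.04 5 top z -0.0187 y 0.0079
side -0.03 13 top z -0.0199 y 0.0049
side -0.02 9 top z -0.0202 y 0.0079
side -0.01 32 top z -0.0282 y -0.0015
side -0.0 10 top z -0.0219 y -0.0023
side 0.01 6 top z -0.033 y -0.0028
side 0.02 4 top z -0.0184 y -0.01
side 0.05 6 top z -0.0149 y 0.0193
ext [[-0.0666 -0.0276 -0.0287]
 [ 0.0619  0.0294  0.0193]]
```

creep_tool(deltas={"moves": [[0.01, 0, -0.03, 0, 0.035], [0.02, 0, -0.04, 0, 0.035], [0.02, 0, -0.04, 0, 0.035], [0, 0, -0.02, 0, 0.035], [0, 0, 0, 0, 0.035], [0, 0, 0, 0, 0.035]]})

```text
time_s: 10.55
position: [0.4639, 0.0096, 0.3207]
tool_rot: [[-0.178, 0.984, -0.003], [0.984, 0.179, 0.001], [0.001, -0.003, -1.0]]
ft_force: [0.7, -0.6, -3.7]
grip_width: 0.0387
gripper_force: 41.7
```

```bash
cat > sad.py <<'E'
from rig import *
from h import *
import sys
d=get_image('wrist');pickle.dump(d,open('w4.pkl','wb'));cv2.imwrite('pics/w4.png',d['pixels'][:,:,::-1])
def sad(d):
    P=cloud(d);g=np.array([.4442,.187]);y=np.radians(10.);R=np.array([[np.cos(y),-np.sin(y)],[np.sin(y),np.cos(y)]])
    q=P[(np.linalg.norm(P[...,:2]-g,axis=-1)<.06)&(P[...,2]>.025)&(P[...,2]<.056)];l=(q[:,:2]-g)@R;C=[]
    for s in(1,-1):
        k=l[(l[:,1]*s>0)];
        if len(k)<20: print('few',len(k));continue
        r=cv2.minAreaRect(k.astype(np.float32));print(len(k),'ext',np.percentile(k,[1,99],axis=0).round(4).tolist(),'rect',np.round(r[0],4),np.round(r[1],4),r[2])
    for lo,hi in((.05,.075),):
        for s in (1,-1):
            k=P[(P[...,2]>lo)&(P[...,2]<hi)];l=(k[:,:2]-g)@R;k=l[(abs(l[:,0])<.03)&(abs(l[:,1]-s*.1)<.025)];print('strap',s,len(k),np.percentile(k,[2,98],axis=0).round(4).tolist() if len(k)>5 else '')
    # sleeve
    m=(d['pixels'].max(-1)<60);l=(P[...,:2]-g)@R;m&=(abs(l[...,0]-.098)<.025)&(abs(l[...,1])<.07)&(P[...,2]>.03)&(P[...,2]<.06)
    k=l[m];r=cv2.minAreaRect(k.astype(np.float32));print('sleeve',len(k),np.percentile(k,[1,99],axis=0).round(4).tolist(),np.round(r[0],4),np.round(r[1],4),r[2],'ztop',np.percentile(P[m][:,2],95))
sad(d);print('w1');sad(pickle.load(open('w1.pkl','rb')))
E
python3 sad.py
```

```text
few 0
769 ext [[-0.0279, -0.036], [0.0305, -0.0225]] rect [ 0.0013 -0.0291] [0.0588 0.0138] 0.9609102010726929
strap 1 0 
strap -1 162 [[0.0058, -0.1082], [0.0296, -0.0982]]
sleeve 678 [[0.0907, -0.0447], [0.1058, -0.0034]] [ 0.0984 -0.0239] [0.0158 0.0429] 0.9398380517959595 ztop 0.0514278527455071
w1
613 ext [[-0.0287, 0.0224], [0.0293, 0.0362]] rect [0.0007 0.0293] [0.0602 0.0142] 0.2526114284992218
506 ext [[-0.0291, -0.036], [0.0251, -0.0218]] rect [-0.0013 -0.0291] [0.0564 0.0153] 1.0484678745269775
strap 1 305 [[-0.0098, 0.0982], [0.0289, 0.1098]]
strap -1 264 [[-0.0069, -0.1085], [0.0288, -0.0968]]
sleeve 1071 [[0.0894, -0.043], [0.1044, 0.0471]] [0.097  0.0003] [0.0157 0.0942] 1.2622205018997192 ztop 0.051271747933956
```

creep_tool(deltas={"moves": [[0.02, 0.002, 0, -0.4, 0.035], [0.034, 0.003, 0, 0, 0.035], [0.034, 0.003, 0, 0, 0.035], [0.034, 0.003, 0, 0, 0.035], [0.034, 0.002, 0, 0, 0.035], [0.022, 0, 0, 0, 0.035], [0, 0, 0.02, 0, 0.035], [0, 0, 0.03, 0, 0.035], [0, 0, 0.02, 0, 0.035], [0, 0, 0, 0, 0.035]]})

```text
time_s: 11.6
position: [0.4425, 0.1864, 0.2487]
tool_rot: [[-0.185, 0.983, -0.009], [0.983, 0.185, -0.001], [0.0, -0.009, -1.0]]
ft_force: [-0.1, -0.0, -1.3]
grip_width: 0.0389
gripper_force: 41.4
```

creep_tool(deltas={"moves": [[0, 0, 0.02, 0, 0.035], [0, 0, 0.03, 0, 0.035], [0, 0, 0.03, 0, 0.035], [0, 0, 0.03, 0, 0.035], [0, 0, 0.02, 0, 0.035], [0, 0, 0, 0, 0.035], [0, 0, 0, 0, 0.035]]})

```text
time_s: 12.3
position: [0.4446, 0.1869, 0.1234]
tool_rot: [[-0.185, 0.983, 0.0], [0.983, 0.185, 0.0], [-0.0, 0.0, -1.0]]
ft_force: [0.6, 0.8, -3.4]
grip_width: 0.039
gripper_force: 41.4
```

creep_tool(deltas={"moves": [[0, 0.0006, 0.02, 0, 0.035], [0, 0, 0.02, 0, 0.035], [0, 0, 0.016, 0, 0.035], [0, 0, 0.005, 0, 0.035], [0, 0, 0.003, 0, 0.035], [0, 0, 0, 0, 0.035], [0, 0, 0, 0, 0.035]]})

```text
time_s: 13.0
position: [0.4452, 0.1872, 0.0597]
tool_rot: [[-0.186, 0.983, 0.002], [0.983, 0.186, 0.0], [-0.0, 0.002, -1.0]]
ft_force: [0.5, -0.3, -3.4]
grip_width: 0.0388
gripper_force: 41.6
```

creep_tool(deltas={"moves": [[0, 0, 0.002, 0, 0.035], [0, 0, 0.002, 0, 0.035], [0, 0, 0.002, 0, 0.035], [0, 0, 0, 0, 0.035], [0, 0, 0, 0, 0.035]]})

```text
time_s: 13.5
position: [0.4454, 0.1872, 0.053]
tool_rot: [[-0.186, 0.983, 0.002], [0.983, 0.185, 0.0], [-0.0, 0.002, -1.0]]
ft_force: [3.0, 0.9, -0.5]
grip_width: 0.0389
gripper_force: 41.7
```

creep_tool(deltas={"moves": [[0, 0.001, 0.001, 0, 0.035], [0, 0, 0.001, 0, 0.035], [0, 0, 0, 0, 0.035], [0, 0, 0, 0, 0.035]]})

```text
time_s: 13.9
position: [0.4462, 0.1873, 0.052]
tool_rot: [[-0.186, 0.983, 0.002], [0.983, 0.186, 0.0], [-0.0, 0.002, -1.0]]
ft_force: [-1.4, -0.4, 14.9]
grip_width: 0.0389
gripper_force: 43.3
```

creep_tool(deltas={"moves": [[0, 0, -0.001, 0, 0.038], [0, 0, 0, 0, 0.042], [0, 0, 0, 0, 0.048], [0, 0, 0, 0, 0.056], [0, 0, 0, 0, 0.065], [0, 0, 0, 0, 0.065], [0, 0, 0, 0, 0.065]]}, force=20)

```text
time_s: 14.6
position: [0.4456, 0.1873, 0.0518]
tool_rot: [[-0.186, 0.983, -0.0], [0.983, 0.186, -0.0], [0.0, -0.0, -1.0]]
ft_force: [0.8, 0.1, -0.2]
grip_width: 0.0651
gripper_force: 0.0
```

creep_tool(deltas={"moves": [[0, 0, -0.01, 0, 0.065], [0, 0, -0.03, 0, 0.065], [0, 0, -0.04, 0, 0.065], [0, 0, -0.04, 0, 0.065], [-0.03, 0, -0.04, 0, 0.065], [-0.04, 0, -0.04, 0, 0.065], [-0.04, 0, -0.04, 0, 0.065], [-0.04, 0, 0, 0, 0.065], [0, 0, 0, 0, 0.065], [0, 0, 0, 0, 0.065]]})

```text
time_s: 15.6
position: [0.4714, 0.0486, 0.2829]
tool_rot: [[-0.184, 0.983, -0.0], [0.983, 0.184, 0.0], [0.0, 0.0, -1.0]]
ft_force: [-0.1, 0.4, 0.4]
grip_width: 0.0648
gripper_force: 0.0
```

```bash
python3 - <<'E'
from rig import *
from h import *
d=get_image('wrist');pickle.dump(d,open('w5.pkl','wb'));cv2.imwrite('pics/w5.png',d['pixels'][:,:,::-1])
P=cloud(d);g=np.array([.4452,.1872]);y=np.radians(10.6);R=np.array([[np.cos(y),-np.sin(y)],[np.sin(y),np.cos(y)]]);l=(P[...,:2]-g)@R
m=(abs(l[...,0])<.006)&(abs(l[...,1])<.12)
for a in np.arange(-.1,.1,.008):
    k=P[m&(l[...,1]>=a)&(l[...,1]<a+.004)];
    if len(k)>3:print(round(a,3),len(k),np.percentile(k[:,2],90).round(4))
m=(d['pixels'].max(-1)<60)&(abs(l[...,0]-.098)<.025)&(abs(l[...,1])<.07)&(P[...,2]>.03)&(P[...,2]<.06)
k=l[m];r=cv2.minAreaRect(k.astype(np.float32));print('sleeve',len(k),np.percentile(k,[1,99],axis=0).round(4).tolist(),r,'ztop',np.percentile(P[m][:,2],95))
E
```

```text
-0.1 100 0.0682
-0.092 35 0.007
-0.084 43 0.0065
-0.076 44 0.0065
-0.068 33 0.0067
-0.06 64 0.0752
-0.052 50 0.0753
-0.044 55 0.0745
-0.036 65 0.0724
-0.028 57 0.0721
-0.02 65 0.0721
-0.012 63 0.0724
-0.004 66 0.0726
0.004 70 0.072
0.012 71 0.072
sleeve 1335 [[0.0895, -0.0449], [0.1047, 0.0225]] ((0.09713247418403625, -0.010909292846918106), (0.016249194741249084, 0.06972285360097885), 0.03221333399415016) ztop 0.05144599899253212
```

View pics/w5.png

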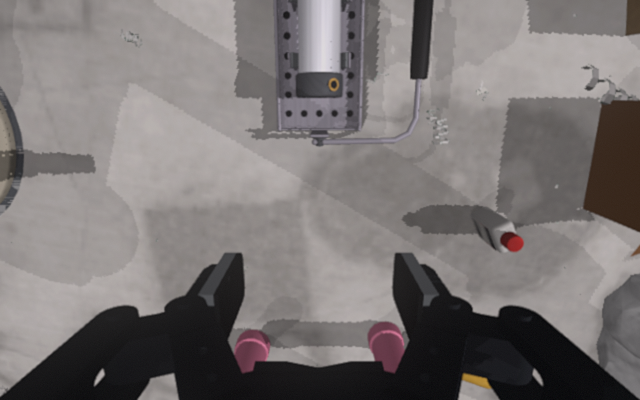

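The cylinder is seated: rear cap is at (320,84) outside the near saddle and barrel top level at z≈0.072. The sleeve at (422,40) is ready to grasp.

creep_tool(deltas={"moves": [[0.014, 0.01, 0, 0, 0.05], [0.032, 0.022, 0, 0, 0.05], [0.032, 0.022, 0, 0, 0.05], [0.032, 0.022, 0, 0, 0.05], [0.032, 0.021, 0, 0, 0.05], [0, 0, 0.02, 0, 0.05], [0, 0, 0.04, 0, 0.05], [0, 0, 0.04, 0, 0.05], [0, 0, 0.02, 0, 0.05], [0, 0, 0, 0, 0.05]]})

```text
time_s: 16.65
position: [0.5387, 0.2076, 0.1597]
tool_rot: [[-0.187, 0.982, -0.007], [0.982, 0.187, -0.001], [0.0, -0.007, -1.0]]
ft_force: [-0.5, 0.3, 0.4]
grip_width: 0.0501
gripper_force: 0.0
```

creep_tool(deltas={"moves": [[0, 0, 0, 0, 0.05]]})

```text
time_s: 16.75
position: [0.5406, 0.2075, 0.1633]
tool_rot: [[-0.187, 0.982, 0.0], [0.982, 0.187, 0.0], [0.0, 0.0, -1.0]]
ft_force: [-0.2, 0.9, 0.4]
grip_width: 0.0496
gripper_force: 0.0
```

creep_tool(deltas={"moves": [[-0.0015, 0, 0.02, 0, 0.05], [0, 0, 0.03, 0, 0.05], [0, 0, 0.03, 0, 0.05], [0, 0, 0.022, 0, 0.05], [0, 0, 0.0155, 0, 0.05], [0, 0, 0, 0, 0.05], [0, 0, 0, 0, 0.05]]}, force=20)

```text
time_s: 17.45
position: [0.5418, 0.2055, 0.0466]
tool_rot: [[-0.186, 0.983, 0.002], [0.983, 0.186, 0.0], [-0.0, 0.002, -1.0]]
ft_force: [0.4, 0.5, 1.0]
grip_width: 0.0501
gripper_force: 0.0
```

creep_tool(deltas={"moves": [[0, 0, 0, 0, 0.03], [0, 0, 0, 0, 0.01], [0, 0, 0, 0, 0.01], [0, 0, 0, 0, 0.01], [0, 0, 0, 0, 0.01]]})

```text
time_s: 17.95
position: [0.5418, 0.2052, 0.0459]
tool_rot: [[-0.185, 0.983, 0.003], [0.983, 0.185, 0.001], [0.0, 0.003, -1.0]]
ft_force: [1.5, -0.4, 5.0]
grip_width: 0.0169
gripper_force: 22.2
```

creep_tool(deltas={"moves": [[0, 0.0009, -0.0087, 0, 0.01], [0, 0.0005, -0.0087, 0, 0.01], [0, -0.0003, -0.0087, 0, 0.01], [0, -0.0011, -0.0087, 0, 0.01], [0, -0.0018, -0.0085, 0, 0.01], [0, -0.0026, -0.0083, 0, 0.01], [0, 0, 0, 0, 0.01], [0, 0, 0, 0, 0.01]]}, force=30)

```text
time_s: 18.75
position: [0.537, 0.2043, 0.097]
tool_rot: [[-0.185, 0.983, 0.001], [0.983, 0.185, 0.0], [0.0, 0.001, -1.0]]
ft_force: [4.5, 1.7, 1.0]
grip_width: 0.017
gripper_force: 29.9
```

```bash
python3 -c "
import numpy as np
from rig import *
p=observe()['position'];d=p[:2]-[.4452,.1872];print('x',d@[.983,.184],'y',d@[-.184,.983],'z-',p[2]-.003-.06)"
```

```text
x 0.09337703625398307 y -7.789228519666936e-05 z- 0.03398810427287001
```

creep_tool(deltas={"moves": [[0, -0.0026, -0.0081, 0, 0.01], [0, -0.0036, -0.0078, 0, 0.01], [0, -0.0046, -0.0074, 0, 0.01], [0, -0.0053, -0.0069, 0, 0.01], [0, -0.0058, -0.0065, 0, 0.01], [0, -0.0064, -0.0059, 0, 0.01], [0, 0, 0, 0, 0.01], [0, 0, 0, 0, 0.01]]})

```text
time_s: 19.55
position: [0.5087, 0.199, 0.1393]
tool_rot: [[-0.185, 0.983, 0.0], [0.983, 0.185, 0.0], [0.0, 0.0, -1.0]]
ft_force: [0.0, -0.6, -0.6]
grip_width: 0.017
gripper_force: 29.8
```

```bash
python3 -c "
import numpy as np
from rig import *
p=observe()['position'];d=p[:2]-[.4452,.1872];print('x',d@[.983,.184],'y',d@[-.184,.983],'z-',p[2]-.003-.06)"
```

```text
x 0.06464726229439713 y -5.5742385057154066e-05 z- 0.07632792783959474
```

Force is near zero, so I continue to upright (40° to 0°).

creep_tool(deltas={"moves": [[0, -0.007, -0.0053, 0, 0.01], [0, -0.0074, -0.0047, 0, 0.01], [0, -0.0077, -0.004, 0, 0.01], [0, -0.0081, -0.0034, 0, 0.01], [0, -0.0083, -0.0026, 0, 0.01], [0, -0.0085, -0.0019, 0, 0.01], [0, -0.0087, -0.0011, 0, 0.01], [0, -0.0087, -0.0004, 0, 0.01], [0, 0, 0, 0, 0.01], [0, 0, 0, 0, 0.01]]})

```text
time_s: 20.55
position: [0.4454, 0.187, 0.164]
tool_rot: [[-0.186, 0.983, 0.002], [0.983, 0.186, 0.0], [-0.0, 0.002, -1.0]]
ft_force: [0.5, 0.2, 10.9]
grip_width: 0.0173
gripper_force: 31.0
```

```bash
python3 -c "
import numpy as np
from rig import *
p=observe()['position'];d=p[:2]-[.4452,.1872];print('x',d@[.983,.184],'y',d@[-.184,.983],'z-',p[2]-.003-.06)"
```

```text
x 0.00014902755144163854 y -0.0002453626167927595 z- 0.10098960789326766
```

creep_tool(deltas={"moves": [[0, 0, 0, 0, 0.005], [0, 0, 0, 0, 0.005], [0, 0, -0.001, 0, 0.005], [0, 0, -0.001, 0, 0.005], [0, 0, -0.002, 0, 0.005], [0, 0, -0.003, 0, 0.005], [0, 0, -0.004, 0, 0.005], [0, 0, -0.004, 0, 0.005], [0, 0, 0, 0, 0.005], [0, 0, 0, 0, 0.005]]}, force=70)

```text
time_s: 21.55
position: [0.4455, 0.187, 0.1776]
tool_rot: [[-0.185, 0.983, -0.0], [0.983, 0.185, -0.0], [-0.0, -0.0, -1.0]]
ft_force: [0.4, -0.8, -7.7]
grip_width: 0.0163
gripper_force: 68.4
```

creep_tool(deltas={"moves": [[0, 0, -0.003, 0, 0.005], [0, 0, -0.006, 0, 0.005], [0, 0, -0.01, 0, 0.005], [0, 0, -0.012, 0, 0.005], [0, 0, -0.012, 0, 0.005], [0, 0, -0.012, 0, 0.005], [0, 0, -0.012, 0, 0.005], [0, 0, -0.012, 0, 0.005], [0, 0, -0.01, 0, 0.005], [0, 0, -0.008, 0, 0.005]]})

```text
time_s: 22.55
position: [0.4456, 0.1871, 0.2758]
tool_rot: [[-0.186, 0.983, 0.001], [0.983, 0.186, 0.0], [-0.0, 0.001, -1.0]]
ft_force: [-0.1, 0.5, -7.0]
grip_width: 0.016
gripper_force: 68.6
```

creep_tool(deltas={"moves": [[0, 0, -0.006, 0, 0.005], [0, 0, -0.004, 0, 0.005], [0, 0, -0.002, 0, 0.005], [0, 0, 0, 0, 0.005], [0, 0, 0, 0, 0.005], [0, 0, 0, 0, 0.005], [0, 0, 0, 0, 0.005], [0, 0, 0, 0, 0.005], [0, 0, 0, 0, 0.005], [0, 0, 0, 0, 0.005]]})

```text
time_s: 23.55
position: [0.4456, 0.1871, 0.2866]
tool_rot: [[-0.186, 0.983, -0.0], [0.983, 0.186, 0.0], [0.0, -0.0, -1.0]]
ft_force: [-0.0, -0.4, -8.0]
grip_width: 0.0162
gripper_force: 68.6
```

```bash
python3 - <<'E'
from rig import *
from h import *
for n in('side','wrist'):
    d=get_image(n);pickle.dump(d,open(n+'6.pkl','wb'));a=d['pixels'][:,:,::-1]
    if n=='side': a=cv2.resize(a[80:230,220:400],None,fx=4,fy=4,interpolation=2)
    cv2.imwrite('pics/%s6.png'%n,a)
E
```

```text
(no output)
```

View pics/side6.png

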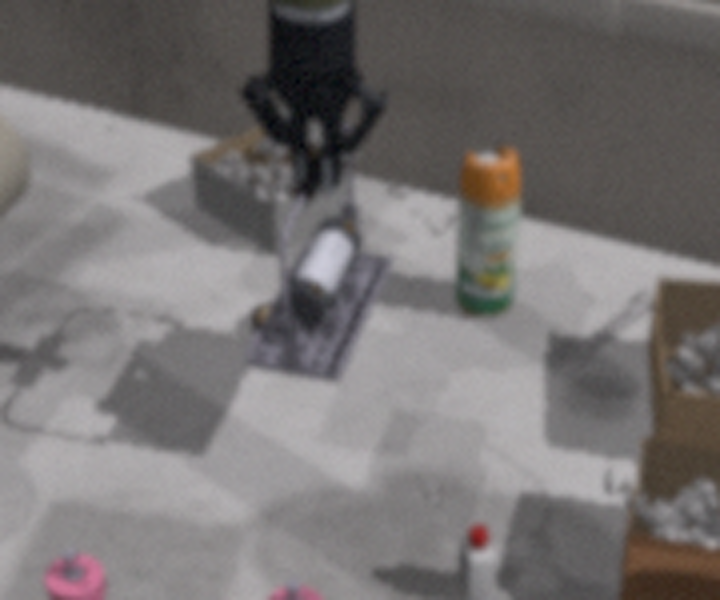

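View pics/wrist6.png

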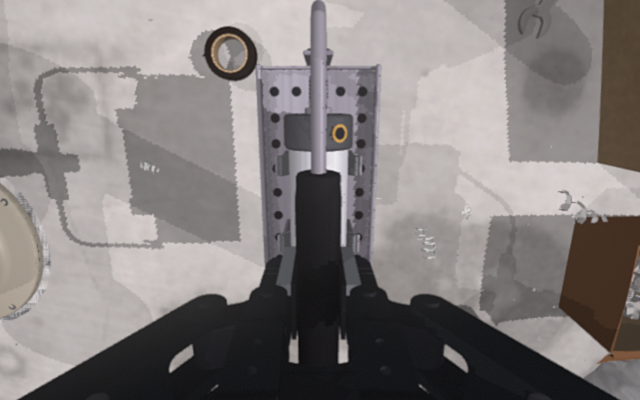

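Both views show the loaded carrier hanging freely. In the wrist view the front cap is at (320,132), outside its saddle, and the bail is upright. A last check of level and height, then hand in.

creep_tool(deltas={"moves": [[0, 0, 0, 0, 0.005], [0, 0, 0, 0, 0.005], [0, 0, 0, 0, 0.005], [0, 0, 0, 0, 0.005], [0, 0, 0, 0, 0.005], [0, 0, 0, 0, 0.005]]})

```text
time_s: 24.25
position: [0.4456, 0.187, 0.2866]
tool_rot: [[-0.186, 0.983, 0.0], [0.983, 0.186, -0.0], [-0.0, -0.0, -1.0]]
ft_force: [0.1, 0.3, -8.3]
grip_width: 0.0159
gripper_force: 68.6
```

```bash
python3 - <<'E'
from rig import *
from h import *
d=get_image('wrist');P=cloud(d);s=observe();L=(P-s['position'])@s['tool_rot']
m=(abs(L[...,1])<.05)&(L[...,0]<.105)&(L[...,0]>.03)&(L[...,2]>.142)&(L[...,2]<.18)&(P[...,2]>.05)
q=L[m];A=np.c_[q[:,:2],np.ones(len(q))];w=np.ones(len(q),bool)
f=q[abs(q[:,2]-np.median(q[:,2]))<.008];c=np.linalg.lstsq(np.c_[f[:,:2],np.ones(len(f))],f[:,2],rcond=None)[0];print('floor tilt',c,'n',len(f),'z',s['position'][2]-c[2])
for a in np.arange(.02,.07,.006):
    k=L[(abs(L[...,1])<.02)&(abs(L[...,1])>.008)&(L[...,0]>a)&(L[...,0]<a+.004)&(L[...,2]>.06)&(L[...,2]<.12)]
    if len(k)>3: print(round(a,3),len(k),np.percentile(k[:,2],10).round(4))
E
```

```text
floor tilt [-0.02532749 -0.00049811  0.1601934 ] n 6074 z 0.12644528710930447
0.02 72 0.0997
0.026 107 0.0983
0.032 205 0.0949
0.038 204 0.0951
0.044 233 0.092
0.05 237 0.0917
0.056 247 0.0917
0.062 181 0.0923
```

```bash
python3 -c "from rig import *; print(close_job())"
```

```text
the job is handed in; nothing more can be done
None
```

I handed the job in with the cylinder seated in both saddles and the carrier held still by its upright bail, about 12 cm up and 0.025 rad off level; the verdict was not shown.

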